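# Scan and close a split sensor housing

### The job

Before the housing is closed, pick up the code reader and hold it still for a good second with the window in its foot pointing straight down at the middle of the label inside the lower half, about 80 mm above it; then stand the reader back upright on its charging pad and let go of it. Then fit the loose cover onto the two dowels of the lower half, big hole over big dowel, and push it down against the sprung seal until it is fully home, flush on the rim; finish while still holding it pressed shut with the gripper (it springs open if released). Leave the calculator, the tape roll and the jar alone.

Things in the scene. Friction and masses are not known exactly. Their poses are not given: they have to be found in the camera images.
- shell: Lower half of a white plastic split housing, 136 x 72 mm, fixed in a jig plate 190 x 120 x 10 mm; its flat rim is 44 mm above the desk. Open cavity 76 x 64 mm in the middle; clamp blocks 32 mm high beside the long walls, out to y = 50 mm either side. Origin: centre of the plate's underside, on the desk; x along the length towards the big dowel, z up. Does not move.
- label (a point): Middle of the white bar-code label (48 x 30 mm, long side along the housing's x) lying face up on the cavity floor, 14.5 mm above the shell's origin.
- dowel_big (a point): Axis of the big steel dowel, 12 mm diameter, at rim height (shell frame: x +52, y 0, z +44 mm). It stands 22 mm above the rim (tip 66 mm above the desk); the top 8 mm tapers to a 5 mm blunt tip.
- dowel_small (a point): Axis of the small steel dowel, 8 mm diameter, at rim height (shell frame: x -52, y 0, z +44 mm). It stands 22 mm above the rim; the top 8 mm tapers to a 3 mm blunt tip.
- seal (a joint): Travel (m) of the black rubber seal frame round the cavity, 74 x 60 mm. Sprung: at 0 it stands 5 mm proud of the rim. It goes straight down: 3.3 N starts it (the cover's weight alone does not), 1.2 N more per mm, about 9.3 N at 0.005, where the cover meets the rim. It springs back when released.
- cover: Loose upper half, white plastic, about 160 g, flat on the desk, right way up: plate 136 x 72 x 14 mm with a centred raised block on top, 60 (x) by 22 mm (y), up to 46 mm above the underside: grip it across the 22 mm from above. Origin: centre of the underside; x towards the big hole, z up. Fits one way only. Fully home its origin is 44 mm above the shell's, on the seal unpressed 49 mm.
- hole_big (a point): Centre of the cover's big through-hole, 14.5 mm diameter, at the plate's underside (cover frame: x +52, y 0, z 0 mm). Goes over the big dowel.
- hole_small (a point): Centre of the cover's small through-hole, 10.5 mm diameter, at the plate's underside (cover frame: x -52, y 0, z 0 mm). Goes over the small dowel.
- scanner: Hand-held code reader, about 200 g, upright on its pad: black foot 64 x 46 x 22 mm (x, y, z), above it a white grip 52 x 34 mm from 22 to 108 mm above the underside; take it across the 34 mm (y) from above. It reads straight down along its -z out of the window in its underside. Origin: centre of the underside (the window), z up.
- pad: Charging pad of the reader, grey, fixed to the desk, flat, 130 x 130 x 10 mm. Origin: centre of its underside on the desk; the reader stands on its top, 10 mm higher. It lies on one side of the jig and the cover on the other; which side varies.
- calculator: Bystander: grey desk calculator lying flat, 140 x 90 x 20 mm (its x by y); origin at the centre of its underside.
- tape: Bystander: cardboard roll core of tape lying flat, 90 mm outside diameter, 24 mm high; origin at the centre of its underside.
- jar: Bystander: closed amber glass jar standing upright, 64 mm diameter, 100 mm high; origin at the centre of its underside.
There are look-alikes about, which are no part of the job. Leave any purple look-alike of the cover alone.

How it is judged (in metres and radians):
On the way, in this order (a step that is already met when the one before it is completed fails the run):
1. reader held still by the fingers, upright, over the still open housing for 0.8 s: label within 15 mm of its line of sight in x and y, 40 to 130 mm from the window (x of label in the frame of scanner between -0.015 and 0.015 m and y of label in the frame of scanner between -0.015 and 0.015 m and z of label in the frame of scanner between -0.13 and -0.04 m and angle between scanner's own z axis and vertical below 0.2 rad and linear speed of scanner below 0.02 m/s and contact force between the fingers and scanner above 1 N and horizontal distance between cover and shell above 0.1 m), for 0.8 s.
2. the reader stands upright on its pad again, let go (x of scanner in the frame of pad between -0.05 and 0.05 m and y of scanner in the frame of pad between -0.05 and 0.05 m and height (world z) of scanner between 0.006 and 0.015 m and angle between scanner's own z axis and vertical below 0.1 rad and contact force between the fingers and scanner below 0.1 N), for 0.2 s.
At the end, for the whole second after the job is handed in: Both holes within 4 mm of their dowels, both cover ends within 2 mm of the rim, seal pressed over 3 mm, fingers bearing on the still cover with over 3 N; reader upright on its pad (centres within 50 mm in x and y), let go (all of step 2 and horizontal distance between hole_big and dowel_big below 0.004 m and horizontal distance between hole_small and dowel_small below 0.004 m and z of hole_big in the frame of shell between 0.041 and 0.046 m and z of hole_small in the frame of shell between 0.041 and 0.046 m and value of joint seal above 0.003 m and contact force between the fingers and cover above 3 N and linear speed of cover below 0.02 m/s); the arm keeps its last pose, push and grip.
It fails at once if the calculator is shifted by more than 30 mm (distance of calculator from where it was at the start of the episode above 0.03 m).
It fails at once if the tape is shifted by more than 30 mm (distance of tape from where it was at the start of the episode above 0.03 m).
It fails at once if the jar is shifted by more than 30 mm (distance of jar from where it was at the start of the episode above 0.03 m).
It also fails if it takes over 61 s, if anything falls off the work surface, if the arm or the gripper's body presses on something with over 40 N, if the wrist force passes 120 N, or if a joint passes its speed limit or range.

### The arm

A 6-joint arm with a two-finger parallel gripper is mounted at the origin on the work surface. World frame = base frame: x ahead of the robot, y to its left, z up, the work surface at z = 0. Lengths are in m, angles in degrees, forces in N, time in s.
With the tool pointing down it reaches from about 0.3 to 0.75 m from the base axis. Payload 8.5 kg.
Tool frame: the origin (TCP) lies at the very end of the fingers, on their centre line; the grasp point (between the pads) lies 19 mm behind it (env.hold_point_z is the distance from the TCP to the grasp point, in m); z points along the fingers, y is the line along which they close (so a half turn about z gives the same grasp; the last joint's range is limited). The gripper opens to 85 mm and grips with 20 to 120 N. Pads are 22 mm wide; open, the fingers measure 114 mm over their backs; the gripper's body (76 mm by 85 mm) begins 54 mm behind the grasp point. The pads swing forward as they close: fully open they stand 13 mm farther back than shut.
Start: joints at [-76.908, 21.807, 74.336, -0, 83.858, -12.336], TCP at [0.236, -0.497, 0.231] pointing down, gripper open.
Joint ranges: [-178.18, 178.18], [-50.72, 133.34], [12.68, 142.11], [-81.47, 261.47], [9.98, 163.14], [-165.26, 165.26]. Speed limits (degrees/s): [136.94, 136.94, 180, 180, 180, 180].

### API

Orientations are given as a 3x3 rotation matrix whose columns are the frame's x, y, z axes.
In Python, from rig import env, optics gives the robot as it stands.
- The arm moves only by the shell command python3 -m jog 'ROWS' [OPENING] [FORCE]. ROWS is JSON, a list of rows, each an object with "linear": the shift along the tool's x, y, z in units of 40 mm (1.0 is 40 mm), a list of three; "roll": the turn about the tool's z in units of 5 degrees (1.0 is 5 degrees). A call has 1 to 12 rows; each row shifts and turns the commanded pose from where the row before left it, along the tool's axes as they then stand; what a row does not reach is not made up. A row lasts 1/12 s, in which the tool goes at most 41.7 mm and 7.16 degrees, less where a joint would pass 70% of its speed; a pose out of reach is approached as far as the arm can. A call is refused whole if a number of a shift passes 1 or a number of a turn 1, either way. A call with a gripper value outside its range is refused whole. OPENING is the opening, from -1 (shut) to 1 (fully open), set as the call begins (- or left out, the last holds). The fingers move at their own pace and stop on an object; FORCE is the grip in N (left out, the last holds). Time passes only in rows, so rows that do not move let the fingers close. It gives the time, the measured TCP pose, the force, the opening and the grip force at its end, in the units of the state.
- env.observe(): the state, without advancing time (a new reading comes with each control period).
- optics.get_image(name): name is "scene" or "top"; returns the picture (400x640x3 uint8, red, green, blue); there is no depth.
- optics.calibration(name): a dict with "fov_y" (degrees; the focal length in pixels is half the picture's height over the tangent of half this angle, whatever the lens; pixels are square), "cx", "cy" (the principal point, pixels), "D" ([k1, k2, p1, p2, k3] as OpenCV has them; the pictures are not rectified), "T" (4x4, takes a point from camera to world coordinates). Camera axes: x right, y down, z forward; pixel columns grow to the right and rows downward; lengths in m; the calibration is good to about 2 mm. A picture is of the moment at which its call begins. calibration takes no time and is no camera call.
- env.close_job(): hands the job in; it is judged then, once.
The state is a dict: "time_s": time; "q": joint angles; "qvel": joint speeds; "joint_efforts": joint torques, N m; "position": TCP position; "tool_rot": TCP orientation; "ft_force": force on the tool from outside, world axes, zero at the start; "wrist_torque": the same for the moment, N m; "grip_width": finger opening in m; "gripper_force": force on a finger pad.
Only numpy, scipy, OpenCV 4.12 (cv2) and the standard library are available. Lean on these libraries where they do the work, as an engineer would, in place of code of your own. Each camera call takes 0.05 s, during which the arm holds its last target. There are 200 camera calls.

## Working session

There is one attempt and no reset: what is moved stays moved. The work goes in short steps, Python scripts to look and compute and a shell command to move; the robot and the scene stay as the last step left them, time stands still between calls to the robot, and variables do not carry over. Pictures are saved under pics/ and viewed, at most 10 in all, crops included, and the job is handed in when it is done.

```bash
ls; mkdir -p pics; python3 - <<'E'
from rig import env,optics
import cv2
for n in("scene","top"):
    cv2.imwrite(f"pics/{n}0.png",optics.get_image(n)[:,:,::-1]); print(optics.calibration(n))
s=env.observe();print(s["time_s"],s["position"],s["tool_rot"],s["ft_force"],s["grip_width"],env.hold_point_z)
E
```

```text
pics
{'fov_y': 46.5656163419947, 'cx': 317.4371677201656, 'cy': 199.11572061806675, 'D': array([-0.082255,  0.      ,  0.      ,  0.      ,  0.      ]), 'T': array([[-0.58034983,  0.63079666, -0.51506276,  1.14962267],
       [ 0.81427731,  0.44007953, -0.3785267 ,  0.40646311],
       [-0.0121048 , -0.63908183, -0.76904349,  0.90099791],
       [ 0.        ,  0.        ,  0.        ,  1.        ]])}
{'fov_y': 45.022653879135355, 'cx': 320.251724703659, 'cy': 202.3324782882588, 'D': array([-0.08833929,  0.        ,  0.        ,  0.        ,  0.        ]), 'T': array([[-2.46513570e-02, -9.96463652e-01,  8.03274629e-02,
         4.81843825e-01],
       [-9.99692734e-01,  2.47803481e-02,  6.09177080e-04,
         9.47074051e-03],
       [-2.59756531e-03, -8.02877639e-02, -9.96768342e-01,
         1.07307067e+00],
       [ 0.00000000e+00,  0.00000000e+00,  0.00000000e+00,
         1.00000000e+00]])}
0.1 [ 0.23608463 -0.49645509  0.23077487] [[ 9.03131057e-01  4.29364889e-01 -2.94667216e-04]
 [ 4.29364887e-01 -9.03130154e-01  1.31093763e-03]
 [ 2.96747739e-04 -1.31046824e-03 -9.99999097e-01]] [ 0.37660805 -0.61607759 -0.09827014] 0.08593582094322881 0.0187
```

View pics/top0.png

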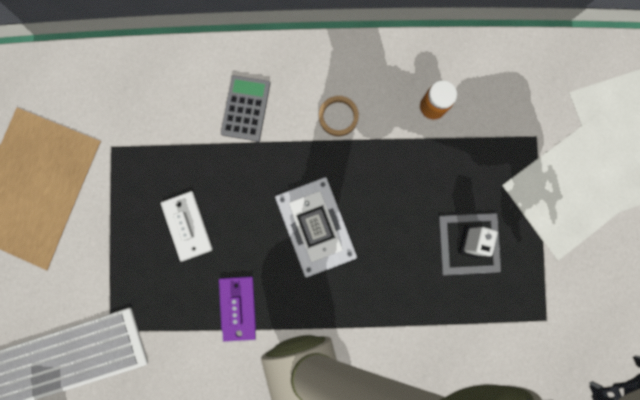

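View pics/scene0.png

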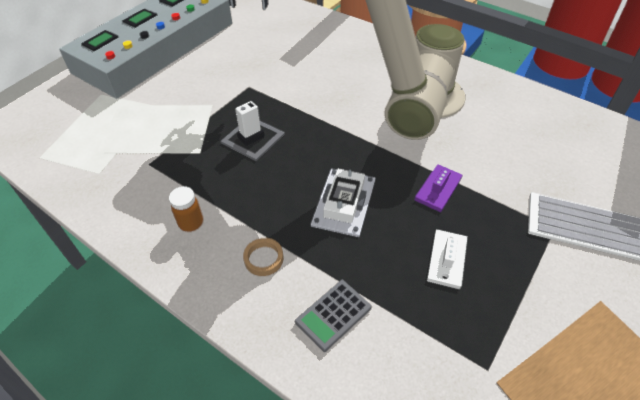

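Top: cover (187,226), shell (316,227), pad (470,243), reader top (481,241), purple look-alike (237,308). Scene: the same things, with the reader at (249,120) and the shell at (344,200). Next I'll enlarge the crops and segment.

```bash
cat > h.py <<'E'
import numpy as np,cv2
from rig import env,optics
def cam(n):
    c=optics.calibration(n);f=200/np.tan(np.radians(c["fov_y"]/2))
    return np.array([[f,0,c["cx"]],[0,f,c["cy"]],[0,0,1.]]),c["D"],c["T"]
def ray(n,uv,z):
    K,D,T=cam(n);p=cv2.undistortPoints(np.float64(uv).reshape(-1,1,2),K,D)[:,0]
    d=np.c_[p,np.ones(len(p))]@T[:3,:3].T
    return T[:3,3]+d*((z-T[2,3])/d[:,2])[:,None]
def proj(n,X):
    K,D,T=cam(n);R=T[:3,:3].T
    return cv2.projectPoints(np.float64(X).reshape(-1,1,3),cv2.Rodrigues(R)[0],-R@T[:3,3],K,D)[0][:,0]
def blob(n,mask,box):
    x0,y0,x1,y1=box;m=np.zeros_like(mask);m[y0:y1,x0:x1]=mask[y0:y1,x0:x1]
    c=max(cv2.findContours(m,cv2.RETR_EXTERNAL,cv2.CHAIN_APPROX_NONE)[0],key=cv2.contourArea)
    return c[:,0]
def rect(n,c,z):
    p=ray(n,c,z)[:,:2]*1000
    r=cv2.minAreaRect(np.float32(p));return r
E
python3 - <<'E'
from h import *
t=cv2.imread("pics/top0.png");s=cv2.imread("pics/scene0.png")
def cr(i,x,y,w=44): return cv2.resize(i[y-w:y+w,x-w:x+w],(264,264),interpolation=cv2.INTER_CUBIC)
cv2.imwrite("pics/c.png",np.vstack([np.hstack([cr(t,187,226),cr(t,316,227,52),cr(t,472,243)]),np.hstack([cr(s,448,258),cr(s,344,200),cr(s,252,128)])]))
g=t.min(2)
for nm,box,th,z in(("cover",(150,180,220,270),110,.014),("plate",(265,165,365,285),80,.010),("pad",(430,205,510,285),60,.010),("readertop",(455,220,505,265),150,.118)):
    c=blob("top",((g>th)*255).astype(np.uint8),box);print(nm,rect("top",c,z),cv2.contourArea(c))
E
```

```text
cover ((522.4561767578125, 308.7002868652344), (141.48788452148438, 77.7964859008789), 18.90941619873047) 2118.0
plate ((513.8790283203125, 22.01410675048828), (194.9795379638672, 125.2923583984375), 19.458087921142578) 4841.0
pad ((467.2607421875, -318.98992919921875), (133.78712463378906, 135.063720703125), 0.9017457365989685) 3490.5
readertop ((472.73040771484375, -314.4029235839844), (45.50369644165039, 55.637290954589844), 72.939453125) 432.5
```

View pics/c.png

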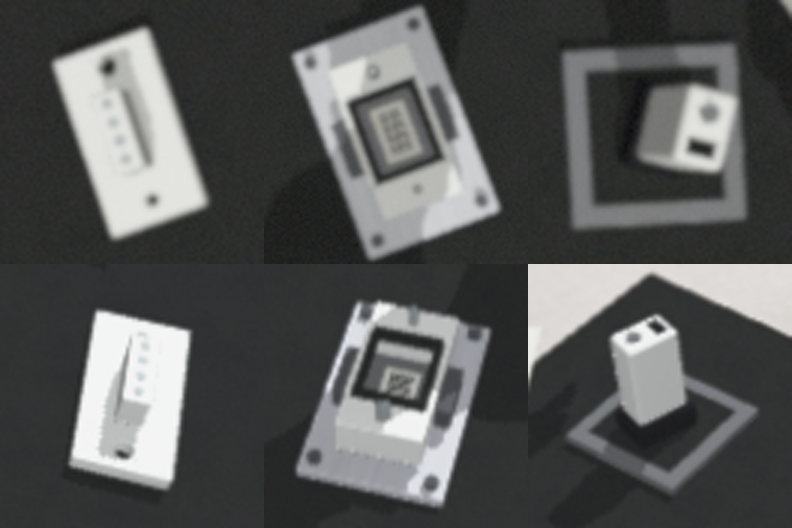

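The crops show the cover's big hole at upper-left of the plate (image ≈(179,204)), with the small one at (194,249). The shell's big dowel is also at the upper end. The reader's top face is at about (479–492, 227–257), and its long side is nearly vertical in the image. Now I'll refine these.

```bash
python3 - <<'E'
from h import *
t=cv2.imread("pics/top0.png");s=cv2.imread("pics/scene0.png")
g=t.min(2);gs=s.min(2)
for th in(170,185,200,215):
    m=((g>th)*255).astype(np.uint8);c=blob("top",m,(455,220,505,265));print(th,"reader",rect("top",c,.118))
print(g[236:248:3,468:500])
print("scene reader"); print(gs[98:114:2,232:262])
# dowels / holes
def dark(box,sgn,z,base):
    x0,y0,x1,y1=box;w=np.clip(sgn*(g[y0:y1,x0:x1].astype(float)-base),0,None)
    yy,xx=np.mgrid[y0:y1,x0:x1];u=[(w*xx).sum()/w.sum(),(w*yy).sum()/w.sum()];print(u,ray("top",[u],z)[0]*1000)
print(g[199:210,173:186]);print(g[244:254,188:200])
print(g[198:209,301:315]);print(g[244:254,312:324])
for yaw in(18.9,19.5):
    a=np.radians(yaw);d=np.array([np.cos(a),np.sin(a)])*.052
    print("pred dowel tips px",proj("top",[[.5139+d[0],.022+d[1],.066],[.5139-d[0],.022-d[1],.066],[.5225+d[0],.3087+d[1],.014],[.5225-d[0],.3087-d[1],.014]]))
E
```

```text
170 reader ((471.4986572265625, -319.32830810546875), (33.36812973022461, 52.880435943603516), 73.12926483154297)
185 reader ((471.5860900878906, -319.3740234375), (31.439905166625977, 50.97449493408203), 73.09344482421875)
200 reader ((471.5538024902344, -319.40325927734375), (29.1931095123291, 48.65465545654297), 73.8947982788086)
215 reader ((479.71728515625, -321.5943603515625), (25.70376205444336, 27.67012596130371), 74.56333923339844)
[[102 113 118 117 118 117 116 116 118 118 127 156 188 209 219 219 204 170
  137 127 125 127 140 170 200 215 218 210 184 142  99  66]
 [111 114 117 116 116 116 115 116 117 123 148 181 205 218 222 222 219 209
  187 171 168 174 189 206 217 219 213 191 157 126  97  68]
 [115 117 116 117 115 117 117 115 121 138 171 200 216 221 221 221 222 223
  222 223 222 222 223 223 222 216 200 170 138 120 100  73]
 [117 115 115 115 117 116 116 117 130 161 192 210 205 171 133 132 149 165
  177 185 195 203 210 217 219 208 183 148 129 120 109  84]]
scene reader
[[189 146 101  66  53  49  48  47  48  48  48  49  49  48  50  50  49  51
   50  50  51  50  49  50  51  50  
[... 2741 characters left out ...]
73 177 180 181 180]
 [121 135 150 161 169 175 179 181 181 181 179 177]
 [159 166 173 177 179 181 183 181 181 181 174 167]
 [177 180 181 181 182 183 183 181 181 177 166 150]
 [181 181 180 182 182 182 182 182 180 175 162 142]
 [182 182 182 182 181 181 182 182 182 178 166 151]
 [182 182 182 181 183 182 182 182 182 182 174 166]
 [182 182 182 183 182 182 183 182 183 181 181 177]
 [182 183 183 183 182 182 183 183 181 181 181 182]]
pred dowel tips px [[306.52053479 202.6276519 ]
 [323.78778125 249.38710556]
 [178.17243502 203.83144179]
 [193.38838259 247.99269023]]
pred dowel tips px [[306.27695896 202.71896727]
 [324.03288958 249.2946083 ]
 [177.944636   203.91753773]
 [193.61825512 247.90643577]]
```

```bash
cat >> h.py <<'E'
def plan(x,y,z,yaw):
    s=env.observe();R=s["tool_rot"];p=s["position"]
    h=np.degrees(np.arctan2(R[1,0],R[0,0]));d=(h-yaw+90)%180-90
    for k,v in(("now",p),("heading",h),("units if shift first",R.T@(np.array([x,y,z])-p)/.04),("roll units",d/5)):print(k,np.round(v,3))
    a=np.radians(h-d);X=np.array([np.cos(a),np.sin(a),0]);Y=np.array([X[1],-X[0],0])
    print("units if roll first",np.round(np.array([X,Y,[0,0,-1]])@(np.array([x,y,z])-p)/.04,3),"ft",np.round(s["ft_force"],1),"grip",round(s["grip_width"],4),s["gripper_force"],s["time_s"])
E
python3 -m jog '[{"linear":[0.72,-0.147,0],"roll":0},{"linear":[0.72,-0.147,0],"roll":0},{"linear":[0.72,-0.147,0],"roll":0},{"linear":[0.72,-0.147,0],"roll":0},{"linear":[0.72,-0.147,0],"roll":0},{"linear":[0.72,-0.147,0],"roll":0},{"linear":[0.72,-0.147,0],"roll":0},{"linear":[0.72,-0.147,0],"roll":0},{"linear":[0.72,-0.147,0],"roll":0},{"linear":[0.72,-0.147,0],"roll":0}]' 1 40
python3 -m jog '[{"linear":[0,0,0],"roll":0.94},{"linear":[0,0,0],"roll":0.94},{"linear":[0,0,0],"roll":0.94},{"linear":[0,0,0],"roll":0.94},{"linear":[0,0,0],"roll":0.94},{"linear":[0,0,0],"roll":0.94},{"linear":[0,0,0],"roll":0.94},{"linear":[0,0,0],"roll":0.94},{"linear":[0,0,0],"roll":0.94},{"linear":[0,0,0],"roll":0}]'
python3 - <<'E'
from h import *
plan(.4715,-.3195,.071,-17)
cv2.imwrite("pics/top1.png",cv2.resize(optics.get_image("top")[180:310,400:580,::-1],None,fx=3,fy=3))
cv2.imwrite("pics/sc1.png",cv2.resize(optics.get_image("scene")[50:180,180:340,::-1],None,fx=4,fy=4))
E
```

```text
time_s: 0.93
position: [0.4719, -0.3188, 0.231]
tool_rot: [[0.903, 0.429, -0.001], [0.429, -0.903, 0.001], [-0.0, -0.001, -1.0]]
ft_force: [0.6, -0.8, 0.6]
grip_width: 0.0852
gripper_force: 0.0
time_s: 1.77
position: [0.4709, -0.3198, 0.231]
tool_rot: [[0.956, -0.293, -0.001], [-0.293, -0.956, 0.001], [-0.001, -0.0, -1.0]]
ft_force: [0.8, -0.7, 1.3]
grip_width: 0.0856
gripper_force: 0.0
now [ 0.471 -0.32   0.231]
heading -17.038
units if shift first [ 0.015 -0.011  3.999]
roll units -0.008
units if roll first [ 0.012 -0.013  3.999] ft [ 0.8 -0.7  1.3] grip 0.0856 0.0 1.7667
```

View pics/sc1.png

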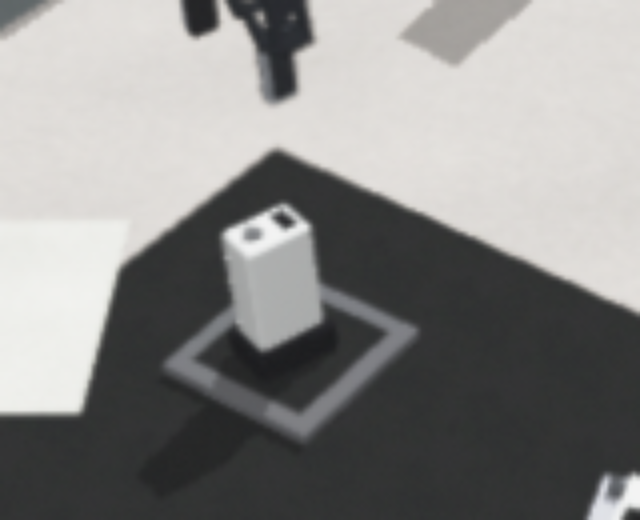

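The gripper tips (275,100) stand right above the reader top (268,230). I'll descend and grip.

```bash
python3 -m jog '[{"linear":[0.01,-0.01,0.7],"roll":0},{"linear":[0,0,0.7],"roll":0},{"linear":[0,0,0.7],"roll":0},{"linear":[0,0,0.6],"roll":0},{"linear":[0,0,0.5],"roll":0},{"linear":[0,0,0.4],"roll":0},{"linear":[0,0,0.4],"roll":0},{"linear":[0,0,0],"roll":0}]'
python3 -m jog '[{"linear":[0,0,0],"roll":0},{"linear":[0,0,0],"roll":0},{"linear":[0,0,0],"roll":0},{"linear":[0,0,0],"roll":0},{"linear":[0,0,0],"roll":0},{"linear":[0,0,0],"roll":0},{"linear":[0,0,0],"roll":0},{"linear":[0,0,0],"roll":0},{"linear":[0,0,0],"roll":0},{"linear":[0,0,0],"roll":0}]' -1 40
python3 -m jog '[{"linear":[0,0,-0.3],"roll":0},{"linear":[0,0,-0.6],"roll":0},{"linear":[0,0,-0.7],"roll":0},{"linear":[0,0,-0.5],"roll":0},{"linear":[0,0,-0.3],"roll":0},{"linear":[0,0,0],"roll":0}]'
python3 -c "
from h import *
plan(.5139,.022,.071+.0845,-17)"
```

```text
time_s: 2.53
position: [0.4704, -0.3186, 0.0684]
tool_rot: [[0.958, -0.288, -0.004], [-0.288, -0.958, 0.004], [-0.005, -0.003, -1.0]]
ft_force: [-0.1, -0.2, -1.1]
grip_width: 0.0852
gripper_force: 0.0
time_s: 3.37
position: [0.4718, -0.3199, 0.0723]
tool_rot: [[0.957, -0.29, 0.001], [-0.29, -0.957, -0.001], [0.001, 0.001, -1.0]]
ft_force: [-0.1, 1.6, 5.7]
grip_width: 0.0336
gripper_force: 45.0
time_s: 3.87
position: [0.4721, -0.3203, 0.1698]
tool_rot: [[0.957, -0.29, 0.003], [-0.29, -0.957, -0.003], [0.004, 0.002, -1.0]]
ft_force: [-0.4, 0.3, -2.0]
grip_width: 0.0336
gripper_force: 44.5
now [ 0.472 -0.32   0.17 ]
heading -16.863
units if shift first [-1.484 -8.492  0.332]
roll units 0.027
units if roll first [-1.503 -8.488  0.357] ft [-0.4  0.3 -2. ] grip 0.0336 44.48361039161682 3.8667
```

```bash
python3 -m jog '[{"linear":[-0.06,-0.35,0],"roll":0},{"linear":[-0.13,-0.75,0],"roll":0},{"linear":[-0.14,-0.8,0],"roll":0},{"linear":[-0.14,-0.8,0],"roll":0},{"linear":[-0.14,-0.8,0],"roll":0},{"linear":[-0.14,-0.8,0],"roll":0},{"linear":[-0.14,-0.8,0],"roll":0},{"linear":[-0.14,-0.8,0],"roll":0},{"linear":[-0.14,-0.8,0],"roll":0},{"linear":[-0.14,-0.8,0],"roll":0},{"linear":[-0.12,-0.65,0.15],"roll":0},{"linear":[-0.06,-0.34,0.1],"roll":0}]'
python3 -m jog '[{"linear":[0,0,0],"roll":0},{"linear":[0,0,0],"roll":0},{"linear":[0,0,0],"roll":0},{"linear":[0,0,0],"roll":0},{"linear":[0,0,0],"roll":0},{"linear":[0,0,0],"roll":0},{"linear":[0,0,0],"roll":0},{"linear":[0,0,0],"roll":0},{"linear":[0,0,0],"roll":0},{"linear":[0,0,0],"roll":0},{"linear":[0,0,0],"roll":0},{"linear":[0,0,0],"roll":0}]'
python3 - <<'E'
from h import *
plan(.5139,.022,.071+.0845,-17)
a=cv2.resize(optics.get_image("top")[160:290,240:400,::-1],(400,325))
b=cv2.resize(optics.get_image("scene")[110:240,260:420,::-1],(400,325))
cv2.imwrite("pics/hold.png",np.hstack([a,b]))
E
```

```text
time_s: 4.87
position: [0.5117, 0.0263, 0.1557]
tool_rot: [[0.958, -0.288, -0.003], [-0.288, -0.958, 0.001], [-0.003, -0.0, -1.0]]
ft_force: [-0.1, -0.7, -2.4]
grip_width: 0.0338
gripper_force: 44.4
time_s: 5.87
position: [0.513, 0.0226, 0.1573]
tool_rot: [[0.957, -0.29, 0.0], [-0.29, -0.957, -0.0], [0.0, -0.0, -1.0]]
ft_force: [-0.6, 0.2, -3.3]
grip_width: 0.0335
gripper_force: 44.4
now [0.513 0.023 0.157]
heading -16.869
units if shift first [0.025 0.009 0.046]
roll units 0.026
units if roll first [0.025 0.009 0.046] ft [-0.6  0.2 -3.3] grip 0.0335 44.44764196872711 5.8667
```

View pics/hold.png

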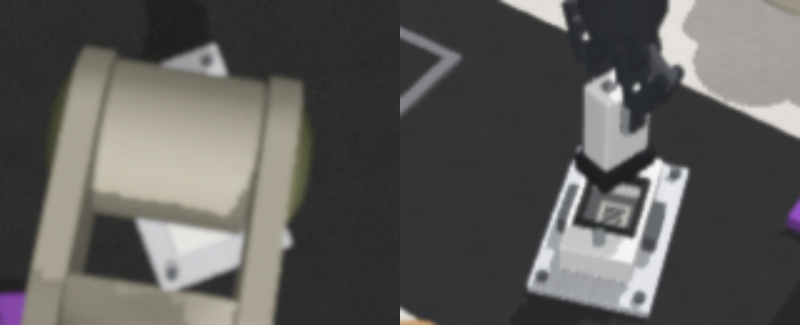

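The scene view shows the reader upright over the open housing, with its foot at (613,165) above the label at (612,213). I'll hold a little longer, then return it.

```bash
python3 -m jog '[{"linear":[0,0,0],"roll":0},{"linear":[0,0,0],"roll":0},{"linear":[0,0,0],"roll":0},{"linear":[0,0,0],"roll":0},{"linear":[0,0,0],"roll":0},{"linear":[0,0,0],"roll":0}]'
python3 -m jog '[{"linear":[0.06,0.34,-0.1],"roll":0},{"linear":[0.12,0.65,-0.15],"roll":0},{"linear":[0.14,0.8,0],"roll":0},{"linear":[0.14,0.8,0],"roll":0},{"linear":[0.14,0.8,0],"roll":0},{"linear":[0.14,0.8,0],"roll":0},{"linear":[0.14,0.8,0],"roll":0},{"linear":[0.14,0.8,0],"roll":0},{"linear":[0.14,0.8,0],"roll":0},{"linear":[0.14,0.8,0],"roll":0},{"linear":[0.13,0.75,0],"roll":0},{"linear":[0.06,0.35,0],"roll":0}]'
python3 -m jog '[{"linear":[0,0,0],"roll":0},{"linear":[0,0,0],"roll":0},{"linear":[0,0,0.5],"roll":0},{"linear":[0,0,0.6],"roll":0},{"linear":[0,0,0.5],"roll":0},{"linear":[0,0,0.3],"roll":0},{"linear":[0,0,0.2],"roll":0},{"linear":[0,0,0],"roll":0},{"linear":[0,0,0],"roll":0}]'
python3 -c "
from h import *
plan(.4715,-.3195,.0723,-17)"
```

```text
time_s: 6.47
position: [0.513, 0.0226, 0.1573]
tool_rot: [[0.957, -0.29, -0.0], [-0.29, -0.957, -0.0], [-0.0, 0.0, -1.0]]
ft_force: [0.5, -0.7, -2.6]
grip_width: 0.0335
gripper_force: 44.4
time_s: 7.47
position: [0.4708, -0.3231, 0.1671]
tool_rot: [[0.956, -0.293, 0.0], [-0.293, -0.956, -0.001], [0.0, 0.001, -1.0]]
ft_force: [0.3, -0.2, -1.0]
grip_width: 0.0336
gripper_force: 44.3
time_s: 8.22
position: [0.4719, -0.319, 0.0838]
tool_rot: [[0.957, -0.289, 0.0], [-0.289, -0.957, -0.0], [0.0, -0.0, -1.0]]
ft_force: [0.4, 0.5, -2.5]
grip_width: 0.0337
gripper_force: 44.3
now [ 0.472 -0.319  0.084]
heading -16.815
units if shift first [-0.007  0.015  0.287]
roll units 0.037
units if roll first [-0.006  0.015  0.287] ft [ 0.4  0.5 -2.5] grip 0.0337 44.33409869670868 8.2167
```

```bash
python3 -m jog '[{"linear":[0,0,0.1],"roll":0},{"linear":[0,0,0.1],"roll":0},{"linear":[0,0,0.05],"roll":0},{"linear":[0,0,0.03],"roll":0},{"linear":[0,0,0.01],"roll":0},{"linear":[0,0,0],"roll":0},{"linear":[0,0,0],"roll":0}]'
python3 -m jog '[{"linear":[0,0,0],"roll":0},{"linear":[0,0,0],"roll":0},{"linear":[0,0,0],"roll":0},{"linear":[0,0,0],"roll":0},{"linear":[0,0,0],"roll":0},{"linear":[0,0,0],"roll":0},{"linear":[0,0,0],"roll":0},{"linear":[0,0,0],"roll":0},{"linear":[0,0,0],"roll":0},{"linear":[0,0,0],"roll":0},{"linear":[0,0,0],"roll":0},{"linear":[0,0,0],"roll":0}]' 1
python3 -m jog '[{"linear":[0,0,-0.3],"roll":0},{"linear":[0,0,-0.7],"roll":0},{"linear":[0,0,-0.7],"roll":0},{"linear":[0,0,-0.7],"roll":0},{"linear":[0,0,-0.7],"roll":0},{"linear":[0,0,-0.4],"roll":0},{"linear":[0,0,0],"roll":0}]'
python3 -c "
from h import *
plan(.5225,.3087,.14,18.9)"
```

```text
time_s: 8.8
position: [0.4715, -0.3196, 0.0723]
tool_rot: [[0.957, -0.29, 0.0], [-0.29, -0.957, -0.0], [0.0, 0.0, -1.0]]
ft_force: [-1.6, 1.8, 5.5]
grip_width: 0.0336
gripper_force: 44.9
time_s: 9.8
position: [0.4715, -0.3197, 0.0717]
tool_rot: [[0.957, -0.29, 0.0], [-0.29, -0.957, 0.0], [0.0, -0.0, -1.0]]
ft_force: [-0.1, -0.6, 0.2]
grip_width: 0.0854
gripper_force: 0.0
time_s: 10.38
position: [0.4724, -0.3205, 0.2156]
tool_rot: [[0.957, -0.29, 0.005], [-0.29, -0.957, -0.005], [0.006, 0.003, -1.0]]
ft_force: [-0.3, -0.1, 0.1]
grip_width: 0.085
gripper_force: 0.0
now [ 0.472 -0.321  0.216]
heading -16.864
units if shift first [ -3.376 -15.423   1.815]
roll units -7.153
units if roll first [  6.28  -14.476   1.889] ft [-0.3 -0.1  0.1] grip 0.085 0.0 10.3833
```

```bash
python3 -m jog '[{"linear":[-0.169,-0.771,0],"roll":0},{"linear":[-0.169,-0.771,0],"roll":0},{"linear":[-0.169,-0.771,0],"roll":0},{"linear":[-0.169,-0.771,0],"roll":0},{"linear":[-0.169,-0.771,0],"roll":0},{"linear":[-0.169,-0.771,0],"roll":0},{"linear":[-0.169,-0.771,0],"roll":0},{"linear":[-0.169,-0.771,0],"roll":0},{"linear":[-0.169,-0.771,0],"roll":0},{"linear":[-0.169,-0.771,0],"roll":0},{"linear":[-0.169,-0.771,0],"roll":0},{"linear":[-0.169,-0.771,0],"roll":0}]'
python3 -m jog '[{"linear":[-0.169,-0.771,0],"roll":0},{"linear":[-0.169,-0.771,0],"roll":0},{"linear":[-0.169,-0.771,0],"roll":0},{"linear":[-0.169,-0.771,0],"roll":0},{"linear":[-0.169,-0.771,0],"roll":0},{"linear":[-0.169,-0.771,0],"roll":0},{"linear":[-0.169,-0.771,0],"roll":0},{"linear":[-0.169,-0.771,0],"roll":0}]'
python3 -m jog '[{"linear":[0,0,0],"roll":-0.9},{"linear":[0,0,0],"roll":-0.9},{"linear":[0,0,0],"roll":-0.9},{"linear":[0,0,0],"roll":-0.9},{"linear":[0,0,0],"roll":-0.9},{"linear":[0,0,0],"roll":-0.9},{"linear":[0,0,0],"roll":-0.9},{"linear":[0,0,0],"roll":-0.9},{"linear":[0,0,0],"roll":0},{"linear":[0,0,0],"roll":0}]'
python3 - <<'E'
from h import *
plan(.5225,.3087,.022,18.9)
a=cv2.resize(optics.get_image("top")[160:290,430:590,::-1],(400,325))
b=cv2.resize(optics.get_image("scene")[150:320,350:560,::-1],(400,325))
cv2.imwrite("pics/pre.png",np.hstack([a,b]))
E
```

```text
time_s: 11.38
position: [0.5008, 0.0596, 0.2108]
tool_rot: [[0.957, -0.29, -0.001], [-0.29, -0.957, 0.0], [-0.001, 0.0, -1.0]]
ft_force: [0.3, -0.4, -0.7]
grip_width: 0.0855
gripper_force: 0.0
time_s: 12.05
position: [0.5207, 0.3113, 0.2106]
tool_rot: [[0.957, -0.29, -0.002], [-0.29, -0.957, -0.001], [-0.001, 0.001, -1.0]]
ft_force: [0.8, 0.8, 0.4]
grip_width: 0.0856
gripper_force: 0.0
time_s: 12.88
position: [0.5209, 0.3097, 0.2109]
tool_rot: [[0.946, 0.325, -0.001], [0.325, -0.946, -0.0], [-0.001, 0.0, -1.0]]
ft_force: [0.7, 0.9, -1.2]
grip_width: 0.0852
gripper_force: 0.0
now [0.521 0.31  0.211]
heading 18.993
units if shift first [0.035 0.037 4.722]
roll units 0.019
units if roll first [0.029 0.037 4.722] ft [ 0.7  0.9 -1.2] grip 0.0852 0.0 12.8833
```

View pics/pre.png

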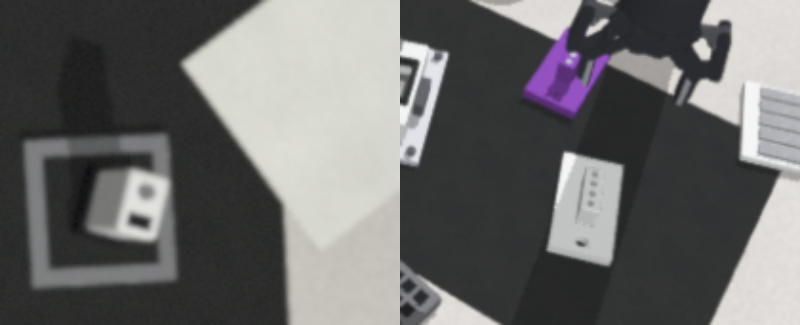

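The reader stands on its pad (135,205) and the cover is untouched under the fingers (585,205). I'll descend and grip the block.

```bash
python3 -m jog '[{"linear":[0.03,0.035,0.6],"roll":0},{"linear":[0,0,0.7],"roll":0},{"linear":[0,0,0.7],"roll":0},{"linear":[0,0,0.7],"roll":0},{"linear":[0,0,0.7],"roll":0},{"linear":[0,0,0.6],"roll":0},{"linear":[0,0,0.4],"roll":0},{"linear":[0,0,0.2],"roll":0},{"linear":[0,0,0.12],"roll":0},{"linear":[0,0,0],"roll":0},{"linear":[0,0,0],"roll":0}]'
python3 -m jog '[{"linear":[0,0,0],"roll":0},{"linear":[0,0,0],"roll":0},{"linear":[0,0,0],"roll":0},{"linear":[0,0,0],"roll":0},{"linear":[0,0,0],"roll":0},{"linear":[0,0,0],"roll":0},{"linear":[0,0,0],"roll":0},{"linear":[0,0,0],"roll":0},{"linear":[0,0,0],"roll":0},{"linear":[0,0,0],"roll":0},{"linear":[0,0,0],"roll":0}]' -1 60
python3 -m jog '[{"linear":[0,0,-0.3],"roll":0},{"linear":[0,0,-0.6],"roll":0},{"linear":[0,0,-0.7],"roll":0},{"linear":[0,0,-0.7],"roll":0},{"linear":[0,0,-0.3],"roll":0},{"linear":[0,0,0],"roll":0},{"linear":[0,0,0],"roll":0}]'
python3 -c "
from h import *
plan(.5139,.022,.126,19.4)"
```

```text
time_s: 13.9
position: [0.5232, 0.3091, 0.0238]
tool_rot: [[0.945, 0.327, 0.001], [0.327, -0.945, 0.0], [0.002, -0.0, -1.0]]
ft_force: [0.3, -0.0, 0.2]
grip_width: 0.0853
gripper_force: 0.0
time_s: 14.82
position: [0.523, 0.3089, 0.0234]
tool_rot: [[0.945, 0.328, 0.001], [0.328, -0.945, 0.0], [0.001, 0.0, -1.0]]
ft_force: [-0.1, 0.3, 5.6]
grip_width: 0.021
gripper_force: 60.2
time_s: 15.4
position: [0.5224, 0.3088, 0.1263]
tool_rot: [[0.945, 0.328, -0.001], [0.328, -0.945, -0.0], [-0.001, -0.0, -1.0]]
ft_force: [-0.4, 0.2, -1.9]
grip_width: 0.0209
gripper_force: 59.4
now [0.522 0.309 0.126]
heading 19.128
units if shift first [-2.55   6.705  0.01 ]
roll units -0.054
units if roll first [-2.582  6.692  0.009] ft [-0.4  0.2 -1.9] grip 0.0209 59.35284376144409 15.4
```

```bash
python3 -m jog '[{"linear":[-0.14,0.37,0],"roll":-0.05},{"linear":[-0.28,0.74,0],"roll":0},{"linear":[-0.28,0.74,0],"roll":0},{"linear":[-0.28,0.74,0],"roll":0},{"linear":[-0.28,0.74,0],"roll":0},{"linear":[-0.28,0.74,0],"roll":0},{"linear":[-0.28,0.74,0],"roll":0},{"linear":[-0.28,0.74,0],"roll":0},{"linear":[-0.28,0.74,0],"roll":0},{"linear":[-0.15,0.4,0],"roll":0},{"linear":[-0.07,0.2,0],"roll":0},{"linear":[0,0,0],"roll":0}]'
python3 -m jog '[{"linear":[0,0,0],"roll":0},{"linear":[0,0,0.3],"roll":0},{"linear":[0,0,0.3],"roll":0},{"linear":[0,0,0],"roll":0},{"linear":[0,0,0],"roll":0},{"linear":[0,0,0],"roll":0}]'
python3 - <<'E'
from h import *
plan(.5144,.0222,.089,19.4)
b=optics.get_image("scene")[130:255,270:420,::-1].copy();cv2.imwrite("pics/s3.png",b)
cv2.imwrite("pics/over.png",cv2.resize(b,(720,600),interpolation=cv2.INTER_CUBIC))
E
```

```text
time_s: 16.4
position: [0.5155, 0.0133, 0.1256]
tool_rot: [[0.944, 0.33, -0.003], [0.33, -0.944, 0.0], [-0.002, -0.001, -1.0]]
ft_force: [0.7, 0.1, -1.4]
grip_width: 0.0209
gripper_force: 59.3
time_s: 16.9
position: [0.5162, 0.0152, 0.1033]
tool_rot: [[0.943, 0.333, 0.0], [0.333, -0.943, 0.0], [0.0, 0.0, -1.0]]
ft_force: [-0.5, -0.4, -1.7]
grip_width: 0.021
gripper_force: 59.3
now [0.516 0.015 0.103]
heading 19.447
units if shift first [ 0.016 -0.18   0.358]
roll units 0.009
units if roll first [ 0.016 -0.18   0.358] ft [-0.5 -0.4 -1.7] grip 0.021 59.31946635246277 16.9
```

View pics/over.png

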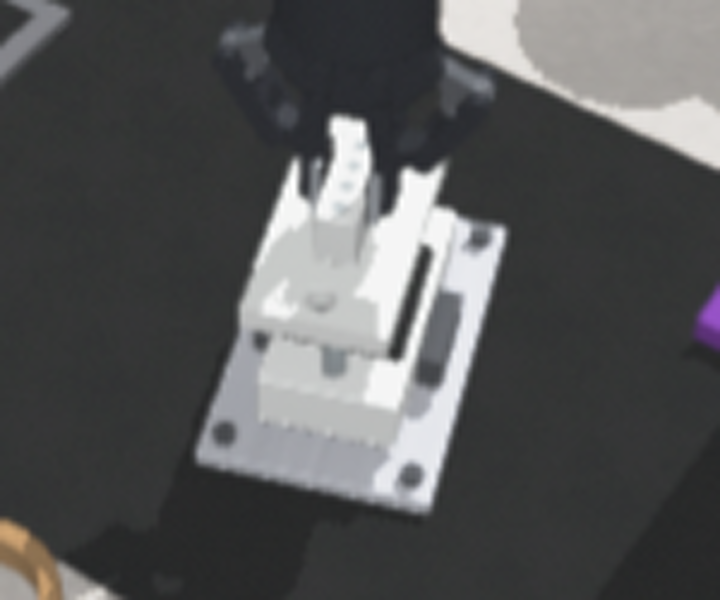

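The cover hangs over the jig, with its big hole at crop (322,297) and the big dowel at (335,350). It sits about 7 mm too far to -y, so I'll correct that and compare hole with dowel.

```bash
python3 -m jog '[{"linear":[0.016,-0.09,0],"roll":0},{"linear":[0,-0.09,0],"roll":0},{"linear":[0,0,0],"roll":0},{"linear":[0,0,0],"roll":0},{"linear":[0,0,0],"roll":0},{"linear":[0,0,0],"roll":0}]'
python3 - <<'E'
from h import *
plan(.5144,.0222,.089,19.4)
im=optics.get_image("scene");b=im[130:255,270:420,::-1].copy()
s=env.observe();p=s["position"];R=s["tool_rot"];C=p-[0,0,.0234]-R[:,0]*.0005
X=R[:,0]
print("pred hole top px",proj("scene",[C+X*.052+[0,0,.014]])-[270,130],"pred small",proj("scene",[C-X*.052+[0,0,.014]])-[270,130])
a=np.radians(19.4);d=np.array([np.cos(a),np.sin(a),0])
sh=np.array([.5139,.022,0])
print("pred dowel tip, base",proj("scene",[sh+d*.052+[0,0,.066],sh+d*.052+[0,0,.044]])-[270,130])
x=C+X*.052; print("hole-dowel mm",(x-sh-d*.052)*1000)
# cover front corners predicted and plate corners predicted for check
Y=-R[:,1]
print("cover bottom front corners",proj("scene",[C+X*.068+Y*.036,C+X*.068-Y*.036])-[270,130])
n=np.array([-d[1],d[0],0])
print("jig plate front corners",proj("scene",[sh+d*.095+n*.06+[0,0,.01],sh+d*.095-n*.06+[0,0,.01]])-[270,130])
print("shell rim front corners",proj("scene",[sh+d*.068+n*.036+[0,0,.044],sh+d*.068-n*.036+[0,0,.044]])-[270,130])
cv2.imwrite("pics/over2.png",cv2.resize(b[30:110,30:120],(720,600)[:1]+(640,) if 0 else (675,600),interpolation=cv2.INTER_CUBIC))
E
```

```text
time_s: 17.45
position: [0.5143, 0.0213, 0.103]
tool_rot: [[0.943, 0.332, 0.0], [0.332, -0.943, -0.0], [0.0, 0.0, -1.0]]
ft_force: [-0.3, 0.3, -3.1]
grip_width: 0.0206
gripper_force: 59.3
now [0.514 0.021 0.103]
heading 19.372
units if shift first [ 0.011 -0.019  0.349]
roll units -0.006
units if roll first [ 0.011 -0.019  0.349] ft [-0.3  0.3 -3.1] grip 0.0206 59.31895315647125 17.45
pred hole top px [[69.57039819 62.07426348]] pred small [[80.2008567 30.7008017]]
pred dowel tip, base [[69.56652176 69.95911939]
 [69.33840901 75.88431458]]
hole-dowel mm [-0.10886787 -0.87282192 79.56112554]
cover bottom front corners [[83.00990862 74.44272664]
 [52.54204212 67.93773395]]
jig plate front corners [[ 89.22179144 104.05785223]
 [ 40.20745269  93.07186779]]
shell rim front corners [[82.58998669 84.23954221]
 [52.87433064 77.79297613]]
```

View pics/over2.png

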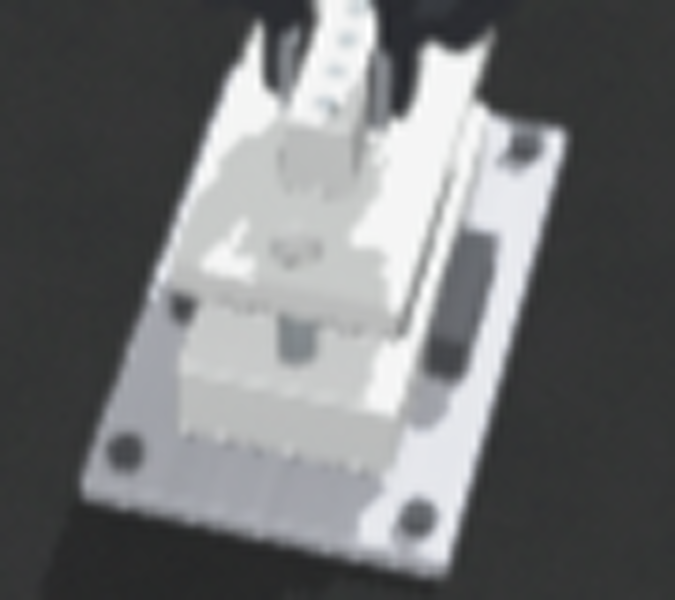

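Hole (297,248) and dowel (297,340) line up in the view, and the predictions agree to about 1 px. I'll lower it onto the tapers and watch the forces.

```bash
python3 -m jog '[{"linear":[0.011,-0.019,0.1],"roll":0},{"linear":[0,0,0.1],"roll":0},{"linear":[0,0,0.1],"roll":0},{"linear":[0,0,0.05],"roll":0},{"linear":[0,0,0],"roll":0},{"linear":[0,0,0],"roll":0}]'
python3 -m jog '[{"linear":[0,0,0.05],"roll":0},{"linear":[0,0,0.05],"roll":0},{"linear":[0,0,0.05],"roll":0},{"linear":[0,0,0],"roll":0},{"linear":[0,0,0],"roll":0},{"linear":[0,0,0],"roll":0}]'
python3 -c "
from h import *
plan(.5144,.0222,.0674,19.4);print(env.observe()['wrist_torque'])"
```

```text
time_s: 18.0
position: [0.5143, 0.0223, 0.0887]
tool_rot: [[0.943, 0.332, -0.0], [0.332, -0.943, 0.0], [-0.0, -0.0, -1.0]]
ft_force: [0.4, -0.5, -0.6]
grip_width: 0.0209
gripper_force: 59.3
time_s: 18.5
position: [0.5144, 0.0223, 0.083]
tool_rot: [[0.943, 0.332, 0.0], [0.332, -0.943, -0.0], [0.0, 0.0, -1.0]]
ft_force: [0.2, 0.0, -1.6]
grip_width: 0.021
gripper_force: 59.3
now [0.514 0.022 0.083]
heading 19.375
units if shift first [-0.001  0.001  0.389]
roll units -0.005
units if roll first [-0.     0.001  0.389] ft [ 0.2  0.  -1.6] grip 0.021 59.319047927856445 18.5
[-0.04210296 -0.04360935 -0.02633591]
```

```bash
python3 -m jog '[{"linear":[0,0,0.05],"roll":0},{"linear":[0,0,0.05],"roll":0},{"linear":[0,0,0.04],"roll":0},{"linear":[0,0,0],"roll":0},{"linear":[0,0,0],"roll":0},{"linear":[0,0,0],"roll":0}]'
python3 -m jog '[{"linear":[0,0,0.04],"roll":0},{"linear":[0,0,0.04],"roll":0},{"linear":[0,0,0],"roll":0},{"linear":[0,0,0],"roll":0},{"linear":[0,0,0],"roll":0}]'
python3 -c "
from h import *
plan(.5144,.0222,.0674,19.4);print(env.observe()['wrist_torque'])"
```

```text
time_s: 19.0
position: [0.5144, 0.0223, 0.0773]
tool_rot: [[0.943, 0.332, 0.0], [0.332, -0.943, -0.0], [0.0, 0.0, -1.0]]
ft_force: [-0.8, 0.1, -1.0]
grip_width: 0.0209
gripper_force: 59.3
time_s: 19.42
position: [0.5144, 0.0223, 0.0741]
tool_rot: [[0.943, 0.332, -0.0], [0.332, -0.943, -0.0], [-0.0, 0.0, -1.0]]
ft_force: [0.8, 0.8, -1.7]
grip_width: 0.0205
gripper_force: 59.3
now [0.514 0.022 0.074]
heading 19.378
units if shift first [-0.     0.001  0.168]
roll units -0.004
units if roll first [-0.     0.001  0.168] ft [ 0.8  0.8 -1.7] grip 0.0205 59.318838715553284 19.4167
[0.02130393 0.0126353  0.02180977]
```

```bash
python3 -m jog '[{"linear":[0,0,0.04],"roll":0},{"linear":[0,0,0.04],"roll":0},{"linear":[0,0,0.04],"roll":0},{"linear":[0,0,0],"roll":0},{"linear":[0,0,0],"roll":0}]' - 100
python3 -m jog '[{"linear":[0,0,0.03],"roll":0},{"linear":[0,0,0.02],"roll":0},{"linear":[0,0,0],"roll":0},{"linear":[0,0,0],"roll":0},{"linear":[0,0,0],"roll":0}]'
```

```text
time_s: 19.83
position: [0.5146, 0.0223, 0.0697]
tool_rot: [[0.943, 0.332, 0.001], [0.332, -0.943, -0.0], [0.001, 0.0, -1.0]]
ft_force: [-1.2, 0.2, 5.1]
grip_width: 0.0201
gripper_force: 102.0
time_s: 20.25
position: [0.5146, 0.0223, 0.0679]
tool_rot: [[0.943, 0.332, 0.001], [0.332, -0.943, -0.0], [0.001, 0.0, -1.0]]
ft_force: [-1.0, -0.1, 8.0]
grip_width: 0.0197
gripper_force: 102.3
```

```bash
python3 -m jog '[{"linear":[0,0,0.02],"roll":0},{"linear":[0,0,0.01],"roll":0},{"linear":[0,0,0],"roll":0},{"linear":[0,0,0],"roll":0},{"linear":[0,0,0],"roll":0},{"linear":[0,0,0],"roll":0}]'
python3 - <<'E'
from h import *
b=optics.get_image("scene")[130:255,270:420,::-1].copy()
cv2.imwrite("pics/end.png",cv2.resize(b,(720,600),interpolation=cv2.INTER_CUBIC))
E
```

```text
time_s: 20.75
position: [0.5146, 0.0222, 0.0675]
tool_rot: [[0.943, 0.332, 0.001], [0.332, -0.943, -0.0], [0.001, 0.001, -1.0]]
ft_force: [-3.8, 0.4, 14.6]
grip_width: 0.0207
gripper_force: 103.7
```

View pics/end.png

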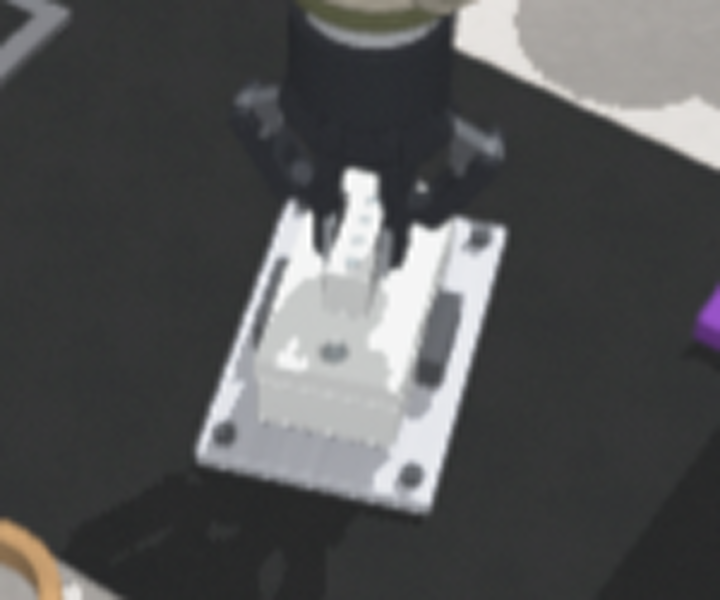

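The cover sits flush, with the dowel showing in its big hole at (334,352). The force rose from 8 to 14.6 N with hardly any more travel, which means it is on the rim. Handing in.

```bash
python3 -c "
from rig import env
print(env.close_job())"
```

```text
the job is handed in; nothing more can be done
None
```

I held the reader over the label for well over a second and stood it back on its pad, then fitted the cover on both dowels and handed in while pressing it flush with about 15 N; the hand-in returned no verdict.

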